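# Vent the feed bottle and set the seedling drip valve

### The job

Get the drip feed for the seedlings ready: first loosen the blue cap of the amber bottle by a quarter turn (anticlockwise seen from above) so that the bottle can vent, and let go of it. Then take the black crank handle of the red valve wheel, close the valve clockwise right to its stop, back it off exactly two full turns, and finish still gripping the crank handle there, motionless. Do not displace the seedling tray, petri dish, forceps or beaker.

Things in the scene. Friction and masses are not known exactly. Their poses are not given: they have to be found in the camera images.
- feed_unit: The fixed drip-feed unit: grey plate 140 x 400 mm, 12 mm thick, long side along its y axis; origin under the plate's centre. The amber bottle (84 mm diameter, black holder 94 mm) stands on it at y +110 mm, the brass valve at y -100 mm; a steel spout leaves the valve towards +x, below the wheel. Nothing on it is loose.
- cap_top (a point): Centre of the top face of the blue ribbed screw cap on the amber bottle: cap 46 mm diameter, 30 mm tall, axis vertical, top 176 mm above the bench. It is captive: it turns in place without rising or coming off. A white bar on its top runs from the centre to the rim and points at a white mark on the bottle's shoulder when the cap is tight.
- vent_cap (a joint): Turn of the blue cap in rad: 0 = tight, grows anticlockwise seen from above (loosening), stops at 2.8. A quarter turn is 1.57. It starts tight, between 0 and 0.1, turns with about 0.12 N m of friction and stays where it is left.
- valve_axis (a point): Point on the vertical axis of the red valve wheel at its rim's height, 106 mm above the bench. Rim circle 100 mm diameter (to the bar's middle), bar 11 mm thick; steel hub 24 mm diameter, top 114 mm above the bench. The wheel keeps its height as it turns. The point's y axis points from the valve to the bottle.
- feed_valve (a joint): Turn of the red valve wheel in rad, counted over several turns: 0 = closed against its stop, grows anticlockwise seen from above (opening), 12.57 = two full turns open, far stop at 20.1. It starts between 1.6 and 5.2 (less than one turn open), turns with about 0.12 N m of friction and stays where it is left.
- handle_mid (a point): Middle (140 mm above the bench) of the upright black crank handle: a cylinder 18 mm in diameter, from 112 to 160 mm above the bench, on the wheel's rim 50 mm from the valve axis. It spins freely about its own axis, so a gripper holding it from above can carry it round without turning. With the valve closed it lies in the direction of valve_axis's x axis, towards the seedling tray.
- seedling_tray: Loose black plastic tray of moss and seedlings, 130 x 170 x 55 mm, grass to about 125 mm; origin under its centre. Bystander on the far side of the feed unit, by the valve.
- petri_dish: Loose lidded clear petri dish, 90 mm diameter, 17 mm high; origin under its centre. Bystander on the far side of the feed unit, by the bottle.
- forceps: Loose steel forceps lying flat, 127 mm long along their x axis, 21 mm wide, 7 mm high; origin under the middle. Bystander beyond the valve end of the plate.
- beaker: Loose glass beaker, 64 mm diameter, 80 mm high; origin under its centre. Bystander beyond the bottle end of the plate.

How it is judged:
By the outcome, as a careful person would: the job done as asked, in the order asked, and still so for the second after the job is handed in, while the arm keeps its last pose, push and grip.
It also fails if it takes over 67 s, if anything falls off the work surface, if the arm or the gripper's body presses on something with over 40 N, if the wrist force passes 120 N, or if a joint passes its speed limit or range.

### The arm

A 6-joint arm with a two-finger parallel gripper is mounted at the origin on the work surface. World frame = base frame: x ahead of the robot, y to its left, z up, the work surface at z = 0. Lengths are in m, angles in rad, forces in N, time in s.
With the tool pointing down it reaches from about 0.35 to 0.8 m from the base axis. Payload 7.3 kg.
Tool frame: the origin (TCP) lies between the finger pads, 19 mm behind the fingertips; this is the grasp point; z points along the fingers, x is the direction in which the jaws open and shut, and the axes are right-handed (so a half turn about z gives the same grasp; the last joint's range is limited). The gripper opens to 85 mm and grips with 20 to 120 N. Pads are 22 mm wide; open, the fingers measure 114 mm over their backs; the gripper's body (76 mm by 85 mm) begins 54 mm behind the grasp point. The pads swing forward as they close: fully open they stand 13 mm farther back than shut.
Start: joints at [-1.313, 0.342, 1.524, -0, 1.275, -0.146], TCP at [0.206, -0.483, 0.25] pointing down, gripper open.
Joint ranges: [-2.53, 2.53], [-0.77, 2.02], [0.04, 2.7], [-1, 4.14], [0.28, 2.66], [-3.11, 3.11]. Speed limits (rad/s): [2.57, 2.57, 3.14, 3.14, 3.14, 3.14].

### API

Orientations are given as a rotation vector (axis times angle).
In Python, from workcell import env gives the robot as it stands.
- The arm moves only by the tool send_rows, never from a script. Its argument "series" is a list of rows, each a list of 7 numbers: the turn, a rotation vector about the tool's x, y, z scaled (see below), then the shift along the tool's x, y, z scaled (see below), then the opening, from 0 (shut) to 1 (fully open). A call has 1 to 5 rows; each row shifts and turns the commanded pose from where the row before left it, along the tool's axes as they then stand; what a row does not reach is not made up. The controller multiplies each number of a shift by 750 mm and each number of a turn by 90 degrees. A row lasts 1/12 s, in which the tool goes at most 41.7 mm and 7.16 degrees, less where a joint would pass 70% of its speed; a pose out of reach is approached as far as the arm can. A call with a number of a shift or a turn outside -1 to 1 is refused whole. A call with a gripper value outside its range is refused whole. The fingers move at their own pace and stop on an object; the grip force is fixed at half the most. Time passes only in rows, so rows that do not move let the fingers close. It gives the time, the measured TCP pose, the force and the opening at its end, in the units of the state.
- env.get_obs(): the state, without advancing time (a new reading comes with each control period).
- env.grab_frame(name): name is "scene" or "top"; returns a dict with "pixels" (384x512x3 uint8, blue, green, red), "range_z" (384x512 float32, m along the optical axis (not along the pixel's ray), 0 where there is no reading), "fx", "fy", "cx", "cy" (pixels), "cam_to_world" (4x4, takes a point from camera to world coordinates). Camera axes: x right, y up, looking along -z (the intrinsics and any distortion apply to the point x, -y, -z); pixel columns grow to the right and rows downward; lengths in m; the calibration is good to about 2 mm. A picture is of the moment at which its call begins.
- env.close_job(): hands the job in, once; it reports no verdict.
The state is a dict: "time": time; "joints": joint angles; "qd": joint speeds; "tau": joint torques, N m; "eef_pos": TCP position; "ee_rot": TCP orientation; "force": force on the tool from outside, world axes, zero at the start; "ft_torque": the same for the moment, N m; "opening": opening from 0.0 (shut) to 1.0 (fully open).
Only numpy, scipy, OpenCV 4.12 (cv2) and the standard library are available. Lean on these libraries where they do the work, as an engineer would, in place of code of your own. Each camera call takes 0.05 s, during which the arm holds its last target. There are 200 camera calls.

## Working session

There is one attempt and no reset: what is moved stays moved. The work goes in short steps, Python scripts to look and compute and a tool call to move; the robot and the scene stay as the last step left them, time stands still between calls to the robot, and variables do not carry over. Pictures are saved under pics/ and viewed, about 8 in all and at most 12, crops included, and the job is handed in when it is done.

Besides the shell and the picture viewer there is one more tool, called after ">>>" in YAML: its name, and indented under it one key for each argument. send_rows: Moves the arm, as the interface text tells. Shifts and turns lie within -1 to 1; 1 stands for 750 mm of shift or 90 degrees of turn. Its arguments: {"type":"object","properties":{"series":{"type":"array"}},"required":["series"]}

```bash
mkdir -p pics; ls
cat > h.py <<'E'
import numpy as np, cv2
from workcell import env
from scipy.spatial.transform import Rotation as R
def pt(f,u,v,z=None):
    d=f["range_z"][int(v),int(u)]; T=f["cam_to_world"]
    r=np.array([(u-f["cx"])/f["fx"],-(v-f["cy"])/f["fy"],-1.0])
    if z is not None:
        w=T[:3,:3]@r; d=(z-T[2,3])/w[2]
    return T[:3,:3]@(r*d)+T[:3,3]
E
python3 - <<'E'
from h import *
import pickle
o=env.get_obs()
print({k:np.round(v,3) for k,v in o.items()})
for n in("top","scene"):
    f=env.grab_frame(n); pickle.dump(f,open(n+".pkl","wb"))
    print({k:f[k] for k in f if k not in("pixels","range_z")})
    cv2.imwrite(f"pics/{n}0.png",cv2.resize(f["pixels"],(800,600)))
E
```

```text
pics
{'time': np.float64(0.0), 'joints': array([-1.313,  0.343,  1.525, -0.   ,  1.275, -0.146]), 'qd': array([-0.001,  0.001, -0.001,  0.002, -0.   , -0.   ]), 'tau': array([ 3.0000e-03, -4.3368e+01, -2.4601e+01,  0.0000e+00,  8.0000e-03,
       -0.0000e+00]), 'eef_pos': array([ 0.206, -0.482,  0.249]), 'ee_rot': array([-2.621e+00,  1.730e+00,  2.000e-03]), 'force': array([ 0.841, -0.125, -0.457]), 'ft_torque': array([-0.   ,  0.037, -0.006]), 'opening': np.float64(0.999)}
{'fx': 346.76391493211423, 'fy': 346.76391493211423, 'cx': 260.38830028461786, 'cy': 195.34000059636043, 'cam_to_world': array([[-0.02161572,  0.9912249 , -0.13040693,  0.4845954 ],
       [-0.99975301, -0.02210465, -0.00230278,  0.05564277],
       [-0.00516517,  0.13032494,  0.99145788,  1.11691269],
       [ 0.        ,  0.        ,  0.        ,  1.        ]])}
{'fx': 370.87877182136606, 'fy': 370.87877182136606, 'cx': 256.3800832649351, 'cy': 197.3946747553097, 'cam_to_world': array([[ 0.83562351, -0.39541742,  0.38128521,  0.98651259],
       [ 0.54922176,  0.61334632, -0.56759295, -0.49977286],
       [-0.00942374,  0.68370414,  0.72969846,  0.82740944],
       [ 0.        ,  0.        ,  0.        ,  1.        ]])}
```

View pics/top0.png

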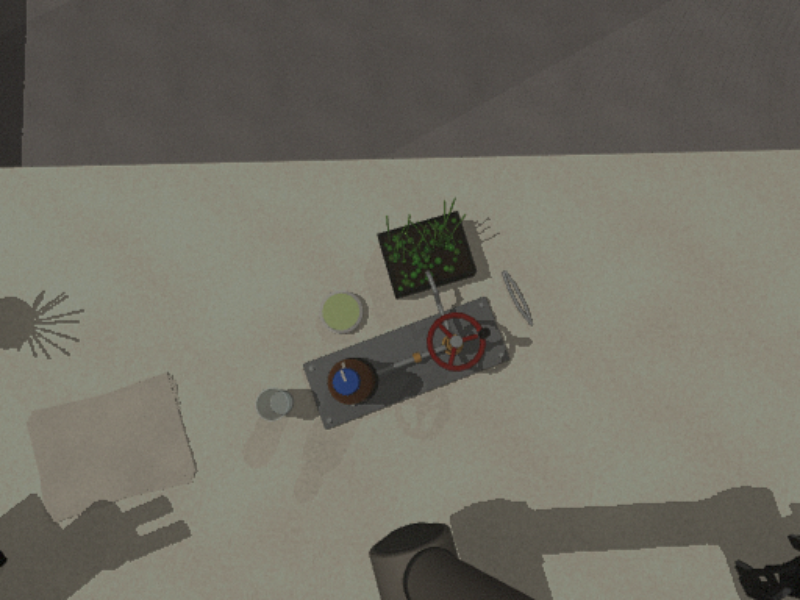

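View pics/scene0.png

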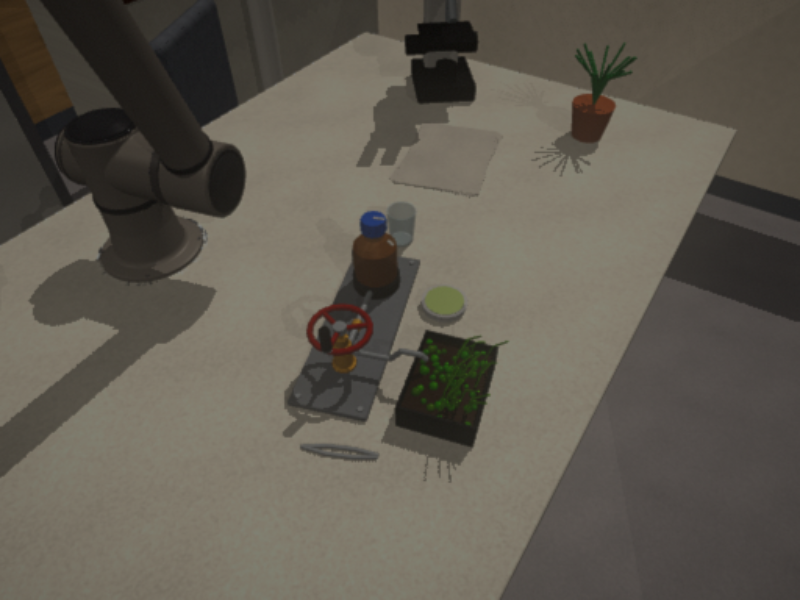

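The top view shows the cap at (345,381), the hub at (456,341), and the handle at about (484,333). The scene view agrees. Next I'll measure them in enlarged crops.

Run:
```python
from h import *
import pickle
t=pickle.load(open("top.pkl","rb")); s=pickle.load(open("scene.pkl","rb"))
c=t["pixels"][180:270,185:335]; a=cv2.resize(np.ascontiguousarray(c),(800,480),interpolation=cv2.INTER_CUBIC)
a=cv2.convertScaleAbs(a,alpha=1.8); cv2.imwrite("pics/tc.png",a)
for n,f in(("top",t),("scene",s)):
    p=f["pixels"].astype(int); H,W=p.shape[:2]
    U,V=np.meshgrid(np.arange(W),np.arange(H)); d=f["range_z"]
    P=np.stack([(U-f["cx"])/f["fx"]*d,-(V-f["cy"])/f["fy"]*d,-d],-1)@f["cam_to_world"][:3,:3].T+f["cam_to_world"][:3,3]
    b,g,r=p[...,0],p[...,1],p[...,2]
    m=(b>1.7*r)&(b>60)&(d>0); q=P[m]; print(n,"blue",m.sum(),np.round(np.percentile(q,[5,50,95],axis=0),3).tolist())
    q=q[q[:,2]>.17]; print(" top",len(q),q.mean(0).round(4),((q.min(0)+q.max(0))/2).round(4))
    m=(r>2*g)&(r>2.2*b)&(r>50)&(d>0)&(abs(P[...,2]-.109)<.012); q=P[m]
    A=np.c_[q[:,:2],np.ones(len(q))]
    for _ in range(4):
        x=np.linalg.lstsq(A,(A[:,:2]**2).sum(1),rcond=None)[0]; cc=x[:2]/2; rad=np.sqrt(x[2]+cc@cc)
        A=A[abs(np.hypot(*(A[:,:2]-cc).T)-rad)<.012]
    print(" rim",len(A),cc.round(4),rad.round(4),q[:,2].mean())
    dd=np.hypot(P[...,0]-cc[0],P[...,1]-cc[1])
    m=(P[...,2]>.125)&(dd<.075)&(d>0); q=P[m]; print(" handle",len(q),q.mean(0).round(4),q.max(0).round(3),q.min(0).round(3))
    qt=q[q[:,2]>.152]; print(" htop",len(qt),qt.mean(0).round(4) if len(qt) else 0)
```

```text
top blue 208 [[0.46, 0.148, 0.173], [0.478, 0.164, 0.176], [0.497, 0.185, 0.18]]
 top 205 [0.4781 0.1658 0.1764] [0.4788 0.1666 0.1772]
 rim 313 [ 0.5485 -0.0306] 0.0491 0.1110814158353813
 handle 43 [ 0.559  -0.0783  0.1531] [ 0.567 -0.071  0.162] [ 0.551 -0.087  0.126]
 htop 32 [ 0.5597 -0.0797  0.1586]
scene blue 124 [[0.465, 0.144, 0.164], [0.483, 0.159, 0.177], [0.502, 0.182, 0.179]]
 top 114 [0.4818 0.161  0.1768] [0.4823 0.1633 0.1748]
 rim 296 [ 0.5516 -0.0341] 0.049 0.11198242423738461
 handle 94 [ 0.5653 -0.0844  0.148 ] [ 0.572 -0.074  0.164] [ 0.555 -0.09   0.125]
 htop 40 [ 0.5643 -0.0831  0.1596]
```

View pics/tc.png

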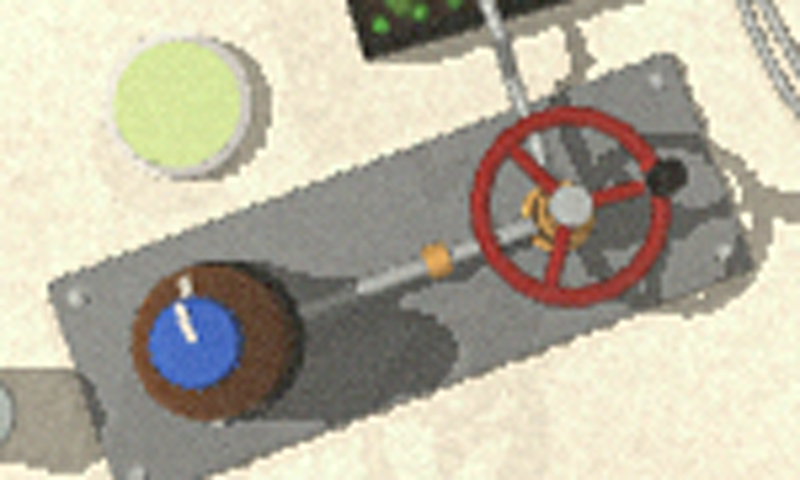

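```bash
cat >> h.py <<'E'
def beta(o): 
    x=R.from_rotvec(o["ee_rot"]).as_matrix()[:,0]; return np.degrees(np.arctan2(x[1],x[0]))
def plan(wps, op, p=None, b=None, step=.036, dg=7.0):
    """wps: list of (x,y,z,beta_deg); prints rows of send_rows"""
    o=env.get_obs(); p=np.array(o["eef_pos"] if p is None else p,float); b=beta(o) if b is None else b
    for w in wps:
        q=np.array(w[:3]); n=int(max(1,np.ceil(np.linalg.norm(q-p)/step-1e-6),np.ceil(abs(w[3]-b)/dg-1e-6)))
        d=(q-p)/n; db=(w[3]-b)/n
        for i in range(n):
            c,s=np.cos(np.radians(b)),np.sin(np.radians(b))
            print([0,0,round(-db/90,4)]+[round(float(v)/.75,4) for v in(d@[c,s,0],d@[s,-c,0],-d[2])]+[op]); b+=db
        p=q
E
python3 - <<'E'
from h import *
o=env.get_obs(); print(beta(o),R.from_rotvec(o["ee_rot"]).as_matrix()[:,2])
plan([(.40,-.2,.26,-66.8),(.48,.164,.26,-26)],1)
E
```

```text
-66.86577559152501 [-3.70402958e-04  1.26033122e-03 -9.99999137e-01]
[0, 0, np.float64(-0.0001), -0.0245, -0.0386, -0.0014, 1]
[0, 0, np.float64(-0.0001), -0.0245, -0.0386, -0.0014, 1]
[0, 0, np.float64(-0.0001), -0.0245, -0.0386, -0.0014, 1]
[0, 0, np.float64(-0.0001), -0.0245, -0.0386, -0.0014, 1]
[0, 0, np.float64(-0.0001), -0.0245, -0.0386, -0.0014, 1]
[0, 0, np.float64(-0.0001), -0.0245, -0.0386, -0.0014, 1]
[0, 0, np.float64(-0.0001), -0.0245, -0.0386, -0.0014, 1]
[0, 0, np.float64(-0.0001), -0.0245, -0.0386, -0.0014, 1]
[0, 0, np.float64(-0.0001), -0.0244, -0.0386, -0.0014, 1]
[0, 0, np.float64(-0.0001), -0.0244, -0.0386, -0.0014, 1]
[0, 0, np.float64(-0.0412), -0.0367, -0.0263, -0.0, 1]
[0, 0, np.float64(-0.0412), -0.035, -0.0286, -0.0, 1]
[0, 0, np.float64(-0.0412), -0.033, -0.0308, -0.0, 1]
[0, 0, np.float64(-0.0412), -0.031, -0.0329, -0.0, 1]
[0, 0, np.float64(-0.0412), -0.0288, -0.0348, -0.0, 1]
[0, 0, np.float64(-0.0412), -0.0265, -0.0366, -0.0, 1]
[0, 0, np.float64(-0.0412), -0.024, -0.0382, -0.0, 1]
[0, 0, np.float64(-0.0412), -0.0215, -0.0397, -0.0, 1]
[0, 0, np.float64(-0.0412), -0.0189, -0.041, -0.0, 1]
[0, 0, np.float64(-0.0412), -0.0162, -0.0422, -0.0, 1]
[0, 0, np.float64(-0.0412), -0.0134, -0.0431, -0.0, 1]
```

>>> send_rows:
  series:
    - [0,0,0,-0.0245,-0.0386,-0.0014,1]
    - [0,0,0,-0.0245,-0.0386,-0.0014,1]
    - [0,0,0,-0.0245,-0.0386,-0.0014,1]
    - [0,0,0,-0.0245,-0.0386,-0.0014,1]
    - [0,0,0,-0.0245,-0.0386,-0.0014,1]

```text
time: 0.52
eef_pos: [0.3038, -0.3399, 0.255]
ee_rot: [-2.621, 1.731, 0.001]
force: [2.3, -0.9, 0.0]
opening: 1.001
```

>>> send_rows:
  series:
    - [0,0,0,-0.0245,-0.0386,-0.0014,1]
    - [0,0,0,-0.0245,-0.0386,-0.0014,1]
    - [0,0,0,-0.0245,-0.0386,-0.0014,1]
    - [0,0,0,-0.0245,-0.0386,-0.0014,1]
    - [0,0,0,-0.0245,-0.0386,-0.0014,1]

```text
time: 0.93
eef_pos: [0.4008, -0.1984, 0.2604]
ee_rot: [2.622, -1.731, -0.001]
force: [0.4, -0.9, -0.2]
opening: 1.001
```

>>> send_rows:
  series:
    - [0,0,-0.0412,-0.0367,-0.0263,0,1]
    - [0,0,-0.0412,-0.035,-0.0286,0,1]
    - [0,0,-0.0412,-0.033,-0.0308,0,1]
    - [0,0,-0.0412,-0.031,-0.0329,0,1]
    - [0,0,-0.0412,-0.0288,-0.0348,0,1]

```text
time: 1.35
eef_pos: [0.4367, -0.0329, 0.2603]
ee_rot: [2.868, -1.281, -0.001]
force: [0.0, 0.7, -0.4]
opening: 0.997
```

>>> send_rows:
  series:
    - [0,0,-0.0412,-0.0265,-0.0366,0,1]
    - [0,0,-0.0412,-0.024,-0.0382,0,1]
    - [0,0,-0.0412,-0.0215,-0.0397,0,1]
    - [0,0,-0.0412,-0.0189,-0.041,0,1]
    - [0,0,-0.0412,-0.0162,-0.0422,0,1]

```text
time: 1.77
eef_pos: [0.4732, 0.1324, 0.2602]
ee_rot: [3.037, -0.802, -0.001]
force: [0.9, -1.0, 0.6]
opening: 1.0
```

Run:
```python
from h import *
plan([(.48,.164,.26,-26),(.48,.164,.20,-26)],1,step=.03)
```

```text
[0, 0, np.float64(-0.02), -0.0065, -0.0205, 0.0002, 1]
[0, 0, np.float64(-0.02), -0.0058, -0.0207, 0.0002, 1]
[0, 0, np.float64(-0.0), 0.0, 0.0, 0.04, 1]
[0, 0, np.float64(-0.0), 0.0, 0.0, 0.04, 1]
```

>>> send_rows:
  series:
    - [0,0,-0.02,-0.0065,-0.0205,0,1]
    - [0,0,-0.02,-0.0058,-0.0207,0,1]
    - [0,0,0,0,0,0.04,1]
    - [0,0,0,0,0,0.04,1]
    - [0,0,0,0,0,0,1]

```text
time: 2.18
eef_pos: [0.477, 0.162, 0.1953]
ee_rot: [3.056, -0.709, -0.015]
force: [-1.3, 0.3, -0.6]
opening: 1.0
```

Run:
```python
from h import *
o=env.get_obs(); print(o["eef_pos"],beta(o))
f=env.grab_frame("scene"); g=env.grab_frame("top")
a=[]
T=f["cam_to_world"]
for q in(f,g):
    T=q["cam_to_world"]; P=T[:3,:3].T@(np.array([.48,.164,.176])-T[:3,3]); u=int(q["cx"]+q["fx"]*P[0]/-P[2]); v=int(q["cy"]-q["fy"]*P[1]/-P[2]); print(u,v)
    a.append(cv2.resize(np.ascontiguousarray(q["pixels"][v-40:v+40,u-40:u+40]),(400,400),interpolation=cv2.INTER_CUBIC))
cv2.imwrite("pics/c1.png",cv2.convertScaleAbs(np.hstack(a),alpha=1.7))
```

```text
[0.47699621 0.16204419 0.19532852] -26.139334773441636
237 139
221 243
```

View pics/c1.png

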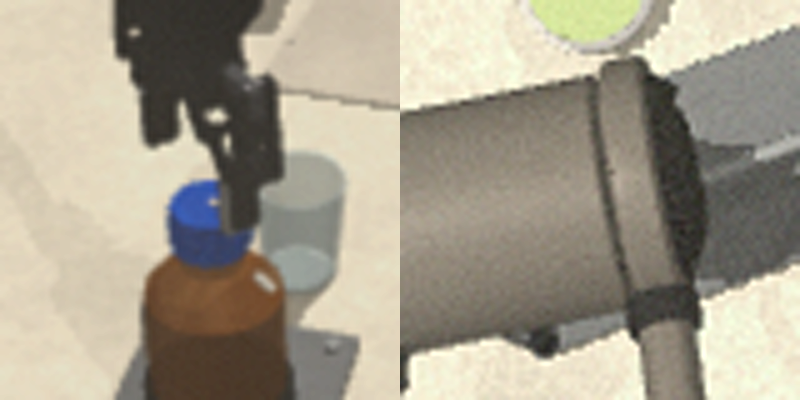

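The crop shows the open jaws straddling the blue cap, with tips at about (160,140) and (245,225) and the cap top near (208,190). They are centred, but the pose has a small tilt, so I'm checking joints.

Run:
```python
from h import *
o=env.get_obs(); print({k:np.round(o[k],4) for k in("time","joints","qd","eef_pos","ee_rot","force","ft_torque")}, R.from_rotvec(o["ee_rot"]).as_matrix()[:,2])
```

```text
{'time': np.float64(2.2833), 'joints': array([ 1.7450e-01,  3.5680e-01,  1.6494e+00, -1.0000e-04,  1.1380e+00,
        6.3160e-01]), 'qd': array([-0.0039, -0.0353, -0.0459, -0.0002,  0.005 , -0.0004]), 'eef_pos': array([0.4798, 0.1621, 0.2001]), 'ee_rot': array([ 3.0588, -0.7115, -0.0037]), 'force': array([ 0.2322, -0.2733,  0.7495]), 'ft_torque': array([ 0.0394, -0.0639,  0.0026])} [-2.55073570e-03 -5.41990359e-04 -9.99996600e-01]
```

>>> send_rows:
  series:
    - [0,0,0,0,0,0.015,1]
    - [0,0,0,0,0,0.015,1]
    - [0,0,0,0,0,0.01,1]
    - [0,0,0,0,0,0,1]
    - [0,0,0,0,0,0,1]

```text
time: 2.7
eef_pos: [0.4808, 0.1621, 0.1715]
ee_rot: [-3.059, 0.712, -0.002]
force: [-0.6, -0.1, -0.2]
opening: 1.002
```

>>> send_rows:
  series:
    - [0,0,0,0,0,0,0]
    - [0,0,0,0,0,0,0]
    - [0,0,0,0,0,0,0]
    - [0,0,0,0,0,0,0]
    - [0,0,0,0,0,0,0]

```text
time: 3.12
eef_pos: [0.4789, 0.163, 0.1716]
ee_rot: [-3.059, 0.712, 0.004]
force: [-7.4, 2.6, 10.9]
opening: 0.518
```

>>> send_rows:
  series:
    - [0,0,0,0,0,0,0]
    - [0,0,0,0,0,0,0]
    - [0,0,0,0,0,0,0]
    - [0,0,0,0,0,0,0]
    - [0,0,0,0,0,0,0]

```text
time: 3.53
eef_pos: [0.4789, 0.163, 0.1716]
ee_rot: [-3.059, 0.712, 0.004]
force: [-7.7, 2.3, 10.4]
opening: 0.517
```

Run:
```python
from h import *
o=env.get_obs(); print({k:np.round(o[k],4) for k in("time","joints","eef_pos","ee_rot","force","ft_torque","opening")},beta(o))
```

```text
{'time': np.float64(3.5333), 'joints': array([0.1756, 0.3877, 1.6906, 0.0019, 1.0651, 0.6317]), 'eef_pos': array([0.4789, 0.163 , 0.1716]), 'ee_rot': array([-3.0591,  0.7115,  0.0037]), 'force': array([-7.6699,  2.2743, 10.3803]), 'ft_torque': array([ 0.5206,  1.4236, -0.135 ]), 'opening': np.float64(0.5172)} -26.187884125020975
```

Run:
```python
from h import *
import pickle
t=pickle.load(open("top.pkl","rb"))
C=np.array([.4775,.1655]) # cap centre as seen by the top camera
p=t["pixels"].astype(int)
U,V=np.meshgrid(np.arange(212,232),np.arange(226,256))
sub=p[226:256,212:232]; w=(sub.min(-1)>95)
for u,v,c in zip(U[w],V[w],sub[w]): print(u,v,c,end=' ')
print()
for lab,z,zc in(("bar",.176,None),("mark",.14,None)):
    q=[pt(t,u,v,z)[:2] for u,v in zip(U[w],V[w]) if (v>=236)==(lab=="bar")]
    q=np.array(q)-C; print(lab,len(q),q.mean(0),np.degrees(np.arctan2(*q.mean(0)[::-1])))
b=cv2.resize(np.ascontiguousarray(t["pixels"][225:258,208:248]),(720,594),interpolation=cv2.INTER_CUBIC)
cv2.imwrite("pics/bar.png",cv2.convertScaleAbs(b,alpha=1.6))
```

```text
219 232 [106 115 120] 219 233 [107 116 120] 219 234 [106 117 122] 220 234 [101 111 115] 219 235 [101 108 112] 218 237 [123 132 138] 218 238 [119 128 134] 219 238 [115 126 132] 219 239 [117 127 134] 219 240 [117 129 134] 219 241 [119 129 135] 220 241 [114 123 130] 220 242 [119 130 138] 220 243 [116 128 133] 221 243 [116 120 125] 
bar 10 [0.01152159 0.0055742 ] 25.817897651730767
mark 5 [0.03003978 0.01015628] 18.680108097015065
```

View pics/bar.png

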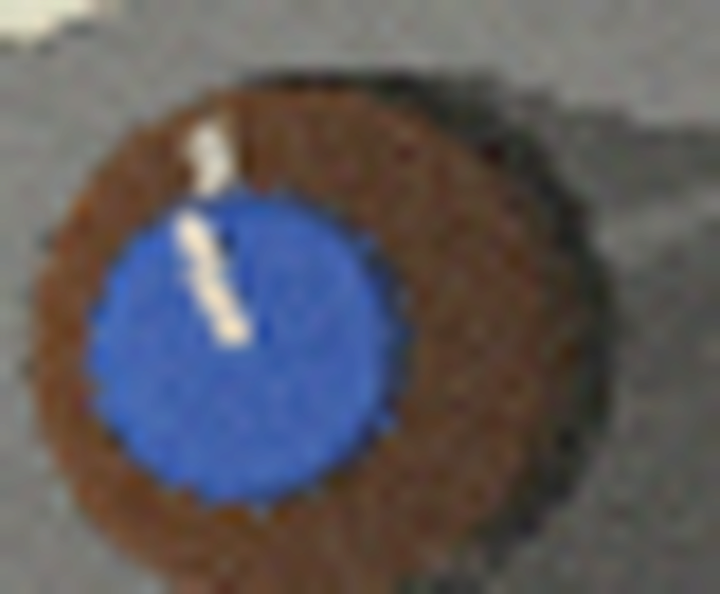

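The bar runs from (232,343) to the rim at (185,215), with the mark just above at (210,160). The cap is tight to within a couple of degrees, so I'll turn it about 89°.

>>> send_rows:
  series:
    - [0,0,0,-0.0028,0,-0.001,0]
    - [0,0,-0.076,0,0,0,0]
    - [0,0,-0.076,0,0,0,0]
    - [0,0,-0.076,0,0,0,0]
    - [0,0,-0.076,0,0,0,0]

```text
time: 3.95
eef_pos: [0.4798, 0.1628, 0.1717]
ee_rot: [3.141, 0.041, 0.005]
force: [5.5, -2.4, -1.4]
opening: 0.517
```

>>> send_rows:
  series:
    - [0,0,-0.076,0,0,0,0]
    - [0,0,-0.076,0,0,0,0]
    - [0,0,-0.076,0,0,0,0]
    - [0,0,-0.076,0,0,0,0]
    - [0,0,-0.076,0,0,0,0]

```text
time: 4.37
eef_pos: [0.4811, 0.1632, 0.1718]
ee_rot: [2.989, 0.962, 0.01]
force: [10.2, 1.8, -5.8]
opening: 0.517
```

>>> send_rows:
  series:
    - [0,0,-0.076,0,0,0,0]
    - [0,0,-0.076,0,0,0,0]
    - [0,0,-0.076,0,0,0,0]
    - [0,0,-0.076,0,0,0,0]
    - [0,0,0,0,0,0,0]

```text
time: 4.78
eef_pos: [0.482, 0.164, 0.1718]
ee_rot: [2.675, 1.642, 0.013]
force: [12.1, 4.7, -8.0]
opening: 0.517
```

Run:
```python
from h import *
o=env.get_obs(); print({k:np.round(o[k],4) for k in("time","joints","eef_pos","ee_rot","force","ft_torque","opening")},beta(o))
```

```text
{'time': np.float64(4.7833), 'joints': array([ 1.7710e-01,  3.8780e-01,  1.6898e+00,  7.0000e-04,  1.0552e+00,
       -9.2430e-01]), 'eef_pos': array([0.482 , 0.164 , 0.1718]), 'ee_rot': array([2.6752, 1.642 , 0.0132]), 'force': array([12.0574,  4.6617, -7.962 ]), 'ft_torque': array([ 0.5265, -1.8273,  0.1487]), 'opening': np.float64(0.5175)} 63.08375474250032
```

>>> send_rows:
  series:
    - [0,0,0,0,0,0,1]
    - [0,0,0,0,0,0,1]
    - [0,0,0,0,0,0,1]
    - [0,0,0,0,0,0,1]
    - [0,0,0,0,0,0,1]

```text
time: 5.2
eef_pos: [0.4782, 0.1631, 0.1713]
ee_rot: [2.682, 1.635, -0.0]
force: [1.6, 0.2, 0.1]
opening: 0.997
```

>>> send_rows:
  series:
    - [0,0,0,0,0,-0.01,1]
    - [0,0,0,0,0,-0.03,1]
    - [0,0,0,0,0,-0.04,1]
    - [0,0,0,0,0,-0.04,1]
    - [0,0,0,0,0,0,1]

```text
time: 5.62
eef_pos: [0.4807, 0.1636, 0.2676]
ee_rot: [2.679, 1.633, 0.016]
force: [0.5, 0.7, 0.1]
opening: 0.998
```

Run:
```python
from h import *
o=env.get_obs(); print(o["eef_pos"],beta(o),o["opening"])
# next: over the handle (mean of both cameras)
plan([(.562,-.0815,.26,19.6)],1)
```

```text
[0.48071731 0.16363291 0.26763599] 62.74334810461598 0.9975532824827392
[0, 0, np.float64(0.0599), -0.0301, 0.0308, 0.0013, 1]
[0, 0, np.float64(0.0599), -0.0271, 0.0334, 0.0013, 1]
[0, 0, np.float64(0.0599), -0.0238, 0.0358, 0.0013, 1]
[0, 0, np.float64(0.0599), -0.0204, 0.0379, 0.0013, 1]
[0, 0, np.float64(0.0599), -0.0167, 0.0397, 0.0013, 1]
[0, 0, np.float64(0.0599), -0.0129, 0.0411, 0.0013, 1]
[0, 0, np.float64(0.0599), -0.009, 0.0421, 0.0013, 1]
[0, 0, np.float64(0.0599), -0.005, 0.0428, 0.0013, 1]
```

Run:
```python
from h import *
plan([(.562,-.0815,.26,109.6)],1)
```

```text
[0, 0, np.float64(-0.0651), -0.0301, 0.0308, 0.0013, 1]
[0, 0, np.float64(-0.0651), -0.0331, 0.0275, 0.0013, 1]
[0, 0, np.float64(-0.0651), -0.0357, 0.024, 0.0013, 1]
[0, 0, np.float64(-0.0651), -0.038, 0.0202, 0.0013, 1]
[0, 0, np.float64(-0.0651), -0.0399, 0.0162, 0.0013, 1]
[0, 0, np.float64(-0.0651), -0.0413, 0.0121, 0.0013, 1]
[0, 0, np.float64(-0.0651), -0.0423, 0.0078, 0.0013, 1]
[0, 0, np.float64(-0.0651), -0.0429, 0.0035, 0.0013, 1]
```

>>> send_rows:
  series:
    - [0,0,-0.065,-0.0301,0.0308,0.0013,1]
    - [0,0,-0.065,-0.0331,0.0275,0.0013,1]
    - [0,0,-0.065,-0.0357,0.024,0.0013,1]
    - [0,0,-0.065,-0.038,0.0202,0.0013,1]
    - [0,0,-0.065,-0.0399,0.0162,0.0013,1]

```text
time: 6.03
eef_pos: [0.5292, 0.0086, 0.2567]
ee_rot: [2.176, 2.265, 0.0]
force: [-0.7, 0.2, -1.1]
opening: 1.001
```

>>> send_rows:
  series:
    - [0,0,-0.065,-0.0413,0.0121,0.0013,1]
    - [0,0,-0.065,-0.0423,0.0078,0.0013,1]
    - [0,0,-0.065,-0.0429,0.0035,0.0013,1]
    - [0,0,0,0,0,0,1]
    - [0,0,0,0,0,0,1]

```text
time: 6.45
eef_pos: [0.5595, -0.0835, 0.2531]
ee_rot: [-1.817, -2.562, 0.0]
force: [-0.4, -0.3, 0.4]
opening: 0.999
```

Run:
```python
from h import *
o=env.get_obs(); print(o["eef_pos"],beta(o))
f=env.grab_frame("scene"); g=env.grab_frame("top")
a=[]
for q,c,h in((f,(.48,.164,.176),25),(g,(.48,.164,.176),25),(f,(.55,-.06,.15),40)):
    T=q["cam_to_world"]; P=T[:3,:3].T@(np.array(c)-T[:3,3]); u=int(q["cx"]+q["fx"]*P[0]/-P[2]); v=int(q["cy"]-q["fy"]*P[1]/-P[2])
    a.append(cv2.resize(np.ascontiguousarray(q["pixels"][v-h:v+h,u-h:u+h]),(266,266),interpolation=cv2.INTER_CUBIC))
cv2.imwrite("pics/c2.png",cv2.convertScaleAbs(np.hstack(a),alpha=1.6))
p=g["pixels"].astype(int); U,V=np.meshgrid(np.arange(205,240),np.arange(226,260)); s=p[226:260,205:240]; w=s.min(-1)>95
q=np.array([pt(g,u,v,.176)[:2] for u,v in zip(U[w],V[w])])-[.4775,.1655]
for x in q.round(4): print(x,end=' ')
```

```text
[ 0.55945677 -0.0834925   0.25312719] 109.32326098043282
[0.0505 0.0441] [0.0504 0.0414] [0.0504 0.0387] [0.0503 0.0359] [0.0503 0.0332] [0.0502 0.0305] [0.0478 0.0441] [0.0477 0.0414] [0.0477 0.0387] [0.045  0.0414] [0.0335 0.0062] [0.0308 0.0063] [0.0308 0.0036] [0.0281 0.0063] [0.0281 0.0036] [0.0254 0.0063] [0.0015 0.0091] [0.0014 0.0064] [0.0013 0.0038] [-0.0011  0.0145] [-0.0011  0.0118] [-0.0012  0.0091] [-0.0013  0.0065] [-0.0013  0.0038] [-0.0036  0.0199] [-0.0037  0.0172] [-0.0037  0.0145] [-0.0038  0.0119] [-0.0063  0.0199] [-0.0063  0.0172] [-0.0387 -0.0094] [-0.0387 -0.012 ]
```

View pics/c2.png

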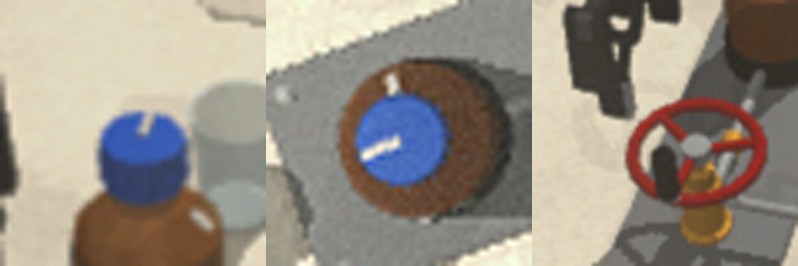

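The cap bar now points at +y (second panel, from (400,142) to (362,157)), about a quarter turn from the mark at (392,85). The wheel and handle are undisturbed, with the handle at (663,172) in the third panel.

Run:
```python
from h import *
o=env.get_obs(); print(o["eef_pos"],beta(o))
plan([(.562,-.0815,.148,109.6)],1)
```

```text
[ 0.55913261 -0.08146359  0.25343951] 109.4574656111258
[0, 0, np.float64(-0.0005), -0.0004, 0.0012, 0.0469, 1]
[0, 0, np.float64(-0.0005), -0.0004, 0.0012, 0.0469, 1]
[0, 0, np.float64(-0.0005), -0.0004, 0.0012, 0.0469, 1]
```

>>> send_rows:
  series:
    - [0,0,0,-0.0004,0.0012,0.047,1]
    - [0,0,0,-0.0004,0.0012,0.047,1]
    - [0,0,0,-0.0004,0.0012,0.035,1]
    - [0,0,0,0,0,0.0115,1]
    - [0,0,0,0,0,0,1]

```text
time: 6.97
eef_pos: [0.561, -0.0804, 0.1463]
ee_rot: [-1.809, -2.563, 0.002]
force: [-0.2, 0.0, -0.5]
opening: 0.999
```

>>> send_rows:
  series:
    - [0,0,0,0,0,0,0]
    - [0,0,0,0,0,0,0]
    - [0,0,0,0,0,0,0]
    - [0,0,0,0,0,0,0]
    - [0,0,0,0,0,0,0]

```text
time: 7.38
eef_pos: [0.5628, -0.082, 0.1492]
ee_rot: [1.811, 2.565, 0.001]
force: [-0.3, 0.2, -0.3]
opening: 0.299
```

>>> send_rows:
  series:
    - [0,0,0,0,0,0,0]
    - [0,0,0,0,0,0,0]
    - [0,0,0,0,0,0,0]
    - [0,0,0,0,0,0,0]
    - [0,0,0,0,0,0,0]

```text
time: 7.8
eef_pos: [0.5624, -0.0812, 0.1492]
ee_rot: [1.812, 2.566, 0.002]
force: [-2.4, 3.3, 6.8]
opening: 0.185
```

```bash
cat > s.py <<'E'
from h import *
o=env.get_obs(); print({k:np.round(o[k],4).tolist() for k in("time","joints","eef_pos","ee_rot","force","ft_torque","opening")},"beta",beta(o).round(2))
d=o["eef_pos"][:2]-np.array([.550,-.0325]); print("r",np.hypot(*d),"ang",np.degrees(np.arctan2(d[1],d[0])))
E
python3 s.py
```

```text
{'time': 7.8, 'joints': [-0.2789, 0.5155, 1.5441, 0.0013, 1.0814, -2.1912], 'eef_pos': [0.5624, -0.0812, 0.1492], 'ee_rot': [1.8123, 2.5659, 0.0019], 'force': [-2.4197, 3.2796, 6.7884], 'ft_torque': [0.5992, 0.3712, -0.0355], 'opening': 0.185} beta 109.53
r 0.050259702691440485 ang -75.74820726960237
```

```bash
cat > arc.py <<'E'
import sys; from h import *
def arc(a0,a1,st,b=109.5,c=(.550,-.0325),r=.05):
    n=int(np.ceil(abs(a1-a0)/st-1e-6)); A=np.radians(np.linspace(a0,a1,n+1)); P=np.array(c)+r*np.c_[np.cos(A),np.sin(A)]
    cb,sb=np.cos(np.radians(b)),np.sin(np.radians(b))
    for i,d in enumerate(np.diff(P,axis=0)): print(round(np.degrees(A[i+1]),1),[0,0,0,round((d@[cb,sb])/.75,4),round((d@[sb,-cb])/.75,4),0,0])
if __name__=="__main__": arc(*map(float,sys.argv[1:4]))
E
python3 arc.py -75.7 -325.7 20
```

```text
-94.9 [0, 0, 0, np.float64(0.0057), np.float64(-0.0215), 0, 0]
-114.2 [0, 0, 0, np.float64(0.0125), np.float64(-0.0185), 0, 0]
-133.4 [0, 0, 0, np.float64(0.0179), np.float64(-0.0133), 0, 0]
-152.6 [0, 0, 0, np.float64(0.0212), np.float64(-0.0067), 0, 0]
-171.9 [0, 0, 0, np.float64(0.0223), np.float64(0.0007), 0, 0]
-191.1 [0, 0, 0, np.float64(0.0208), np.float64(0.008), 0, 0]
-210.3 [0, 0, 0, np.float64(0.017), np.float64(0.0144), 0, 0]
-229.5 [0, 0, 0, np.float64(0.0113), np.float64(0.0192), 0, 0]
-248.8 [0, 0, 0, np.float64(0.0044), np.float64(0.0218), 0, 0]
-268.0 [0, 0, 0, np.float64(-0.0031), np.float64(0.0221), 0, 0]
-287.2 [0, 0, 0, np.float64(-0.0102), np.float64(0.0198), 0, 0]
-306.5 [0, 0, 0, np.float64(-0.0161), np.float64(0.0154), 0, 0]
-325.7 [0, 0, 0, np.float64(-0.0203), np.float64(0.0092), 0, 0]
```

>>> send_rows:
  series:
    - [0,0,0,0.0057,-0.0215,0,0]
    - [0,0,0,0.0125,-0.0185,0,0]
    - [0,0,0,0.0179,-0.0133,0,0]
    - [0,0,0,0.0212,-0.0067,0,0]
    - [0,0,0,0,0,0,0]

```text
time: 8.22
eef_pos: [0.5056, -0.0548, 0.1493]
ee_rot: [1.81, 2.564, 0.004]
force: [0.7, 2.7, 2.3]
opening: 0.189
```

```bash
python3 s.py
```

```text
{'time': 8.2167, 'joints': [-0.2597, 0.4175, 1.7151, 0.0018, 1.0056, -2.1727], 'eef_pos': [0.5056, -0.0548, 0.1493], 'ee_rot': [1.8105, 2.5641, 0.0041], 'force': [0.6913, 2.6627, 2.3362], 'ft_torque': [0.5005, -0.1843, 0.0352], 'opening': 0.1887} beta 109.55
r 0.04968975166069297 ang -153.28994384958335
```

Tracking is good. I'm continuing to −306.5.

>>> send_rows:
  series:
    - [0,0,0,0.0223,0.0007,0,0]
    - [0,0,0,0.0208,0.008,0,0]
    - [0,0,0,0.017,0.0144,0,0]
    - [0,0,0,0.0113,0.0192,0,0]
    - [0,0,0,0,0,0,0]

```text
time: 8.63
eef_pos: [0.519, 0.0063, 0.1491]
ee_rot: [1.81, 2.566, 0.003]
force: [-0.6, 4.8, 10.1]
opening: 0.19
```

>>> send_rows:
  series:
    - [0,0,0,0.0044,0.0218,0,0]
    - [0,0,0,-0.0031,0.0221,0,0]
    - [0,0,0,-0.0102,0.0198,0,0]
    - [0,0,0,-0.0161,0.0154,0,0]
    - [0,0,0,0,0,0,0]

```text
time: 9.05
eef_pos: [0.5827, 0.0056, 0.1492]
ee_rot: [1.81, 2.562, 0.003]
force: [2.7, 1.3, 5.6]
opening: 0.184
```

```bash
python3 s.py; python3 arc.py -306.5 -354.5 8
```

```text
{'time': 9.05, 'joints': [-0.1218, 0.5373, 1.5046, -0.0001, 1.0949, -2.0333], 'eef_pos': [0.5827, 0.0056, 0.1492], 'ee_rot': [1.8101, 2.5624, 0.0034], 'force': [2.7008, 1.2739, 5.5768], 'ft_torque': [0.1485, -0.6233, -0.0182], 'opening': 0.1838} beta 109.52
r 0.05019433645390351 ang 49.41801989036069
-314.5 [0, 0, 0, np.float64(-0.0081), np.float64(0.0047), 0, 0]
-322.5 [0, 0, 0, np.float64(-0.0086), np.float64(0.0035), 0, 0]
-330.5 [0, 0, 0, np.float64(-0.009), np.float64(0.0023), 0, 0]
-338.5 [0, 0, 0, np.float64(-0.0092), np.float64(0.001), 0, 0]
-346.5 [0, 0, 0, np.float64(-0.0093), np.float64(-0.0003), 0, 0]
-354.5 [0, 0, 0, np.float64(-0.0092), np.float64(-0.0016), 0, 0]
```

>>> send_rows:
  series:
    - [0,0,0,-0.0081,0.0047,0,0]
    - [0,0,0,-0.0086,0.0035,0,0]
    - [0,0,0,-0.009,0.0023,0,0]
    - [0,0,0,0,0,0,0]
    - [0,0,0,0,0,0,0]

```text
time: 9.47
eef_pos: [0.5949, -0.0098, 0.1493]
ee_rot: [1.811, 2.563, 0.002]
force: [2.4, -1.1, 4.1]
opening: 0.184
```

>>> send_rows:
  series:
    - [0,0,0,-0.0092,0.001,0,0]
    - [0,0,0,0,0,0,0]
    - [0,0,0,0,0,0,0]
    - [0,0,0,0,0,0,0]
    - [0,0,0,0,0,0,0]

```text
time: 9.88
eef_pos: [0.5976, -0.0158, 0.1493]
ee_rot: [1.811, 2.563, 0.002]
force: [1.1, 0.2, 5.4]
opening: 0.189
```

```bash
python3 s.py
```

```text
{'time': 9.8833, 'joints': [-0.1544, 0.5631, 1.4573, -0.0004, 1.1178, -2.0658], 'eef_pos': [0.5976, -0.0158, 0.1493], 'ee_rot': [1.8107, 2.5634, 0.0018], 'force': [1.1419, 0.2335, 5.4371], 'ft_torque': [-0.2073, -0.3163, -0.059], 'opening': 0.1889} beta 109.53
r 0.050404731548833834 ang 19.352459706162655
```

>>> send_rows:
  series:
    - [0,0,0,-0.0047,0,0,0]
    - [0,0,0,0,0,0,0]
    - [0,0,0,0,0,0,0]

```text
time: 10.13
eef_pos: [0.5977, -0.0164, 0.1492]
ee_rot: [-1.811, -2.565, -0.005]
force: [-1.8, 9.7, 9.0]
opening: 0.19
```

>>> send_rows:
  series:
    - [0,0,0,-0.0047,0,0,0]
    - [0,0,0,0,0,0,0]
    - [0,0,0,0,0,0,0]

```text
time: 10.38
eef_pos: [0.5979, -0.0168, 0.1491]
ee_rot: [-1.808, -2.562, -0.009]
force: [-3.7, 19.7, 12.2]
opening: 0.188
```

```bash
python3 s.py
```

```text
{'time': 10.3833, 'joints': [-0.1601, 0.5664, 1.4517, 0.0087, 1.1264, -2.0762], 'eef_pos': [0.5979, -0.0168, 0.1491], 'ee_rot': [-1.8081, -2.5617, -0.009], 'force': [-3.7345, 19.7157, 12.2466], 'ft_torque': [3.3156, 0.745, -0.0038], 'opening': 0.1881} beta 109.57
r 0.05038269459826709 ang 18.14797459869488
```

```bash
python3 arc.py 21.5 381.5 18 | sed 's/np.float64(\([^)]*\))/\1/g'
```

```text
39.5 [0, 0, 0, 0.0205, -0.004, 0, 0]
57.5 [0, 0, 0, 0.0182, -0.0101, 0, 0]
75.5 [0, 0, 0, 0.0142, -0.0153, 0, 0]
93.5 [0, 0, 0, 0.0088, -0.0189, 0, 0]
111.5 [0, 0, 0, 0.0025, -0.0207, 0, 0]
129.5 [0, 0, 0, -0.004, -0.0205, 0, 0]
147.5 [0, 0, 0, -0.0101, -0.0182, 0, 0]
165.5 [0, 0, 0, -0.0153, -0.0142, 0, 0]
183.5 [0, 0, 0, -0.0189, -0.0088, 0, 0]
201.5 [0, 0, 0, -0.0207, -0.0025, 0, 0]
219.5 [0, 0, 0, -0.0205, 0.004, 0, 0]
237.5 [0, 0, 0, -0.0182, 0.0101, 0, 0]
255.5 [0, 0, 0, -0.0142, 0.0153, 0, 0]
273.5 [0, 0, 0, -0.0088, 0.0189, 0, 0]
291.5 [0, 0, 0, -0.0025, 0.0207, 0, 0]
309.5 [0, 0, 0, 0.004, 0.0205, 0, 0]
327.5 [0, 0, 0, 0.0101, 0.0182, 0, 0]
345.5 [0, 0, 0, 0.0153, 0.0142, 0, 0]
363.5 [0, 0, 0, 0.0189, 0.0088, 0, 0]
381.5 [0, 0, 0, 0.0207, 0.0025, 0, 0]
```

>>> send_rows:
  series:
    - [0,0,0,0.0047,0,0,0]
    - [0,0,0,0.0047,0,0,0]
    - [0,0,0,0,0,0,0]

```text
time: 10.63
eef_pos: [0.5972, -0.0147, 0.1492]
ee_rot: [1.81, 2.565, 0.002]
force: [0.7, 2.3, 6.9]
opening: 0.19
```

```bash
python3 s.py
```

```text
{'time': 10.6333, 'joints': [-0.153, 0.5628, 1.458, 0.0001, 1.1182, -2.0655], 'eef_pos': [0.5972, -0.0147, 0.1492], 'ee_rot': [1.8101, 2.5649, 0.002], 'force': [0.6901, 2.3339, 6.8731], 'ft_torque': [0.3339, -0.1635, 0.0409], 'opening': 0.1895} beta 109.58
r 0.05038780551430657 ang 20.636883254873432
```

>>> send_rows:
  series:
    - [0,0,0,0.0205,-0.004,0,0]
    - [0,0,0,0.0182,-0.0101,0,0]
    - [0,0,0,0.0142,-0.0153,0,0]
    - [0,0,0,0.0088,-0.0189,0,0]
    - [0,0,0,0.0025,-0.0207,0,0]

```text
time: 11.05
eef_pos: [0.5325, 0.0143, 0.1492]
ee_rot: [1.809, 2.565, 0.005]
force: [4.0, -0.6, 5.3]
opening: 0.192
```

>>> send_rows:
  series:
    - [0,0,0,-0.004,-0.0205,0,0]
    - [0,0,0,-0.0101,-0.0182,0,0]
    - [0,0,0,-0.0153,-0.0142,0,0]
    - [0,0,0,-0.0189,-0.0088,0,0]
    - [0,0,0,-0.0207,-0.0025,0,0]

```text
time: 11.47
eef_pos: [0.5039, -0.0519, 0.1492]
ee_rot: [1.811, 2.564, 0.004]
force: [7.6, 6.8, 2.3]
opening: 0.193
```

>>> send_rows:
  series:
    - [0,0,0,-0.0205,0.004,0,0]
    - [0,0,0,-0.0182,0.0101,0,0]
    - [0,0,0,-0.0142,0.0153,0,0]
    - [0,0,0,-0.0088,0.0189,0,0]
    - [0,0,0,-0.0025,0.0207,0,0]

```text
time: 11.88
eef_pos: [0.5683, -0.0796, 0.1491]
ee_rot: [-1.812, -2.563, -0.001]
force: [-7.4, 8.5, 11.6]
opening: 0.185
```

>>> send_rows:
  series:
    - [0,0,0,0.004,0.0205,0,0]
    - [0,0,0,0.0101,0.0182,0,0]
    - [0,0,0,0.0153,0.0142,0,0]
    - [0,0,0,0.0189,0.0088,0,0]
    - [0,0,0,0.0207,0.0025,0,0]

```text
time: 12.3
eef_pos: [0.5978, -0.0159, 0.1492]
ee_rot: [1.811, 2.563, -0.0]
force: [-1.8, -5.0, 7.2]
opening: 0.191
```

```bash
python3 s.py
```

```text
{'time': 12.3, 'joints': [-0.1539, 0.5639, 1.4562, -0.002, 1.1185, -2.0645], 'eef_pos': [0.5978, -0.0159, 0.1492], 'ee_rot': [1.8106, 2.563, -0.0004], 'force': [-1.8393, -5.0238, 7.1895], 'ft_torque': [-0.8761, 0.3788, 0.0168], 'opening': 0.1914} beta 109.52
r 0.05059322427304581 ang 19.09876965511815
```

Grip is holding and one turn is done. Now the second.

>>> send_rows:
  series:
    - [0,0,0,0.0205,-0.004,0,0]
    - [0,0,0,0.0182,-0.0101,0,0]
    - [0,0,0,0.0142,-0.0153,0,0]
    - [0,0,0,0.0088,-0.0189,0,0]
    - [0,0,0,0.0025,-0.0207,0,0]

```text
time: 12.72
eef_pos: [0.5325, 0.0143, 0.1492]
ee_rot: [1.809, 2.565, 0.005]
force: [4.0, -0.2, 5.0]
opening: 0.19
```

>>> send_rows:
  series:
    - [0,0,0,-0.004,-0.0205,0,0]
    - [0,0,0,-0.0101,-0.0182,0,0]
    - [0,0,0,-0.0153,-0.0142,0,0]
    - [0,0,0,-0.0189,-0.0088,0,0]
    - [0,0,0,-0.0207,-0.0025,0,0]

```text
time: 13.13
eef_pos: [0.5039, -0.0519, 0.1492]
ee_rot: [1.811, 2.564, 0.004]
force: [8.7, 7.8, 4.0]
opening: 0.187
```

>>> send_rows:
  series:
    - [0,0,0,-0.0205,0.004,0,0]
    - [0,0,0,-0.0182,0.0101,0,0]
    - [0,0,0,-0.0142,0.0153,0,0]
    - [0,0,0,-0.0088,0.0189,0,0]
    - [0,0,0,-0.0025,0.0207,0,0]

```text
time: 13.55
eef_pos: [0.5682, -0.0796, 0.1491]
ee_rot: [-1.812, -2.563, -0.001]
force: [-7.4, 8.4, 11.7]
opening: 0.187
```

>>> send_rows:
  series:
    - [0,0,0,0.004,0.0205,0,0]
    - [0,0,0,0.0101,0.0182,0,0]
    - [0,0,0,0.0153,0.0142,0,0]
    - [0,0,0,0.0189,0.0088,0,0]

```text
time: 13.88
eef_pos: [0.6007, -0.0313, 0.1492]
ee_rot: [1.812, 2.564, -0.002]
force: [-5.3, -4.8, 9.0]
opening: 0.186
```

>>> send_rows:
  series:
    - [0,0,0,0.0187,0.0025,0,0]
    - [0,0,0,0,0,0,0]
    - [0,0,0,0,0,0,0]
    - [0,0,0,0,0,0,0]
    - [0,0,0,0,0,0,0]

```text
time: 14.3
eef_pos: [0.5977, -0.0161, 0.1492]
ee_rot: [1.811, 2.565, 0.003]
force: [0.8, 2.8, 7.3]
opening: 0.184
```

```bash
python3 s.py
```

```text
{'time': 14.3, 'joints': [-0.1555, 0.5638, 1.4561, 0.001, 1.1194, -2.0681], 'eef_pos': [0.5977, -0.0161, 0.1492], 'ee_rot': [1.811, 2.5651, 0.0029], 'force': [0.8198, 2.7532, 7.2788], 'ft_torque': [0.4359, -0.1179, 0.0122], 'opening': 0.1838} beta 109.55
r 0.05040306942841581 ang 18.981673808825093
```

>>> send_rows:
  series:
    - [0,0,0,0,0,0,0]
    - [0,0,0,0,0,0,0]
    - [0,0,0,0,0,0,0]

```text
time: 14.55
eef_pos: [0.5977, -0.0162, 0.1492]
ee_rot: [1.811, 2.565, 0.003]
force: [1.5, 2.9, 7.6]
opening: 0.191
```

```bash
python3 s.py
python3 - <<'E'
from h import *
f=env.grab_frame("scene"); g=env.grab_frame("top")
a=[cv2.resize(np.ascontiguousarray(q[y:y+160,x:x+160]),(400,400)) for q,y,x in((f["pixels"],130,170),(g["pixels"],120,160))]
cv2.imwrite("pics/end.png",cv2.convertScaleAbs(np.hstack(a),alpha=1.6))
print(np.abs(env.get_obs()["qd"]).max())
E
```

```text
{'time': 14.55, 'joints': [-0.1558, 0.5639, 1.4561, 0.001, 1.1194, -2.068], 'eef_pos': [0.5977, -0.0162, 0.1492], 'ee_rot': [1.8114, 2.5648, 0.0029], 'force': [1.4783, 2.8869, 7.5665], 'ft_torque': [0.4233, -0.0673, -0.0315], 'opening': 0.1908} beta 109.54
r 0.05039127041179659 ang 18.818877484900437
0.0012926869444400235
```

View pics/end.png

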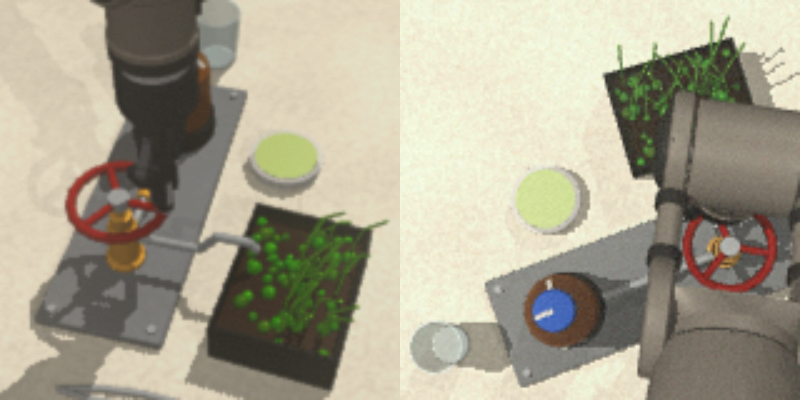

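The handle is gripped at the wheel's tray side (150,185 in the left panel). The cap bar points left (540,315 in the right panel), and the tray, dish and beaker are unmoved. Motion has stopped, so I'm handing in.

```bash
python3 -c "
from h import *
print(env.close_job())"
```

```text
the job is handed in; nothing more can be done
None
```

I loosened the blue cap by about a quarter turn, closed the valve to its stop and backed it off two full turns. The gripper still holds the crank handle and is not moving. The job is handed in; the last reading before that was about 14.6 s.

- **Cap:** the tool turned 89.3° anticlockwise and then let go. In the picture afterwards, the white bar sits about 91–92° from the mark.
- **Valve:** I turned clockwise until the tool pushed against the stop with 20 N. The handle was then at about 19° in the world frame, where the plate's direction predicted it. After 720° anticlockwise the handle came back to 18.8°, within about 0.1–0.2 mm of the stop position. The stop angle itself is certain only to about 1°, so "exactly two turns" is good to about that.
- **Final state:** the gripper opening stayed at about 0.19 throughout, so the grip held. Joint speeds were near zero, and the highest force I read on the tool was about 24 N (at the stop).
- **Bystanders:** the tray, petri dish and beaker look unmoved in the last picture. The forceps were only partly in view and I did not measure them. The arm never went near them below 0.14 m.
- **Disagreement:** the two cameras differed by about 4 mm on positions. I used their mean, and both grips confirmed it.

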